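# Snap the lid of the crown-cap pail shut all the way round

## Robot

A 7-joint arm with a two-finger parallel gripper is mounted at the origin on the work surface. World frame = base frame: x ahead of the robot, y to its left, z up, the work surface at z = 0. Lengths are in m, angles in degrees, forces in N, time in s.
With the tool pointing down it reaches from about 0.425 to 0.875 m from the base axis. Payload 4.7 kg.
Tool frame: the origin (TCP) lies at the centre of the arm's flange, where the gripper is bolted on; the fingertips stand 182 mm ahead of it and the grasp point (between the pads) lies 164 mm ahead of it; z points along the fingers, x is the direction in which the jaws open and shut, and the axes are right-handed (so a half turn about z gives the same grasp; the last joint's range is limited). The gripper opens to 87 mm and grips with 3 to 60 N. Pads are 19 mm wide; open, the fingers measure 117 mm over their backs; the gripper's body (75 mm by 190 mm) begins 51 mm behind the grasp point.
Start: joints at [-69.895, 18.392, -4.016, 83.108, 1.295, 78.541, -3.26], TCP at [0.215, 0.613, 0.405] pointing down, gripper open.
Joint ranges: [-163.93, 163.93], [-17.29, 119.83], [-79.2, 71.16], [3.27, 140.29], [-89.18, 269.18], [5.43, 117.66], [-154.24, 154.24]. Speed limits (degrees/s): [147.25, 147.25, 180, 180, 180, 180, 180].

## Interface

Orientations are given as [roll, pitch, yaw] about the fixed x, y, z axes, in that order (R = Rz(yaw) Ry(pitch) Rx(roll)).
In Python, from cell import env gives the robot as it stands. The module is installed in compiled form; this text tells all that it offers.
- The arm moves only by the tool carry_out, never from a script. Its argument "increments" is a list of rows, each a list of 5 numbers: the shift along the world's x, y, z in m, then the turn about the world's z in degrees, then the gripper's target within -1 to 1 (shut at 1, half-way at 0, fully open at -1). In form: [[dx, dy, dz, spin, jaw], ...]. A call has 1 to 20 rows; each row is the pose to reach, as a shift and turn from the pose commanded when the call began; what a row does not reach only later rows make up. A row lasts 1/10 s, in which the tool goes at most 50 mm and 8.59 degrees, less where a joint would pass 70% of its speed; a pose out of reach is approached as far as the arm can. A call with a gripper value outside its range is refused whole. The fingers move at their own pace and stop on an object; "grip_force" is the grip in N (left out, the last holds). Time passes only in rows, so rows that repeat a pose let the fingers close. It gives the time, the measured TCP pose, the force and the opening at its end, in the units of the state.
- env.get_obs(): the state, without advancing time (a new reading comes with each control period).
- env.read_camera(name): name is "scene" or "top" or "wrist"; returns (picture, depth): 384x512x3 uint8, red, green, blue; 384x512 float32, m along the optical axis (not along the pixel's ray), 0 where there is no reading.
- env.get_calibration(name): a dict with "K" (3x3 intrinsics, pixels), "camera_from_world" (4x4, takes a point from world to camera coordinates); the wrist camera has in their place "T_tool_cam" (4x4, takes a point from camera to tool coordinates, whose origin is the TCP and whose axes are the tool frame's). Camera axes: x right, y down, z forward; pixel columns grow to the right and rows downward; lengths in m; the calibration is good to about 2 mm. A picture is of the moment at which its call begins: read the wrist's pose just before it. get_calibration takes no time and is no camera call.
- env.sign_off(): hands the job in, once; it reports no verdict.
The state is a dict: "time_s": time; "qpos": joint angles; "joint_velocities": joint speeds; "effort": joint torques, N m; "tool_pos": TCP position; "tool_rot": TCP orientation; "force": force on the tool from outside, world axes, zero at the start; "wrist_torque": the same for the moment, N m; "grip_width": finger opening in m.
Only numpy, scipy, OpenCV 4.12 (cv2) and the standard library are available. Lean on these libraries where they do the work, as an engineer would, in place of code of your own. Each camera call takes 0.05 s, during which the arm holds its last target.

## Task

The lid has been laid on the white pail of crown caps, but most of its rim still stands up. Press down around the rim with a fingertip, section by section, until all six sections have clicked shut, then take the hand away. Leave the pail standing where it is, do not lift anything, and do not disturb the things around it.

Things in the scene. Friction and masses are not known exactly. Their poses are not given: they have to be found in the camera images.
- pail: Loose white plastic pail full of crown caps, about 2 kg: 150 mm wide at the foot, 160 mm tall to the top of its shut lid, which is 181 mm across. Origin at the centre of its underside, z up; lid section k lies 60*k degrees counter-clockwise (from above) from the pail's own x axis. A thin wire bail hangs down its +x side, 95 mm from the axis, below the lid.
- lid_middle (a point): Centre of the lid's round, flat middle (110 mm across, does not move), on its top face, 151 mm above the bench, 9 mm lower than the shut rim. Round it the rim is slit into six equal sections, each of which flexes about a line 54 mm from this point.
- section0 (a joint): How far lid section 0 stands up, in rad: 0 is snapped shut, 0.24 standing up. It rests only at these two. Pressed down on its rim it resists with about 10 N at most, some 2 mm down, lets go half-way, snaps shut by itself and stays; shut, it bottoms firmly on the pail. Pressing a shut one does no harm.
- section0_rim (a point): Top of the rim of lid section 0, at the middle of its length (about 85 mm, with slits of 3 mm to its neighbours) and of its 12 mm width, 84.5 mm from the lid's centre; moves with the section. 160 mm above the bench when shut, about 167 mm when standing up.
- section1 (a joint): How far lid section 1 stands up, in rad: 0 is snapped shut, 0.24 standing up. It rests only at these two. Pressed down on its rim it resists with about 10 N at most, some 2 mm down, lets go half-way, snaps shut by itself and stays; shut, it bottoms firmly on the pail. Pressing a shut one does no harm.
- section1_rim (a point): Top of the rim of lid section 1, at the middle of its length (about 85 mm, with slits of 3 mm to its neighbours) and of its 12 mm width, 84.5 mm from the lid's centre; moves with the section. 160 mm above the bench when shut, about 167 mm when standing up.
- section2 (a joint): How far lid section 2 stands up, in rad: 0 is snapped shut, 0.24 standing up. It rests only at these two. Pressed down on its rim it resists with about 10 N at most, some 2 mm down, lets go half-way, snaps shut by itself and stays; shut, it bottoms firmly on the pail. Pressing a shut one does no harm.
- section2_rim (a point): Top of the rim of lid section 2, at the middle of its length (about 85 mm, with slits of 3 mm to its neighbours) and of its 12 mm width, 84.5 mm from the lid's centre; moves with the section. 160 mm above the bench when shut, about 167 mm when standing up.
- section3 (a joint): How far lid section 3 stands up, in rad: 0 is snapped shut, 0.24 standing up. It rests only at these two. Pressed down on its rim it resists with about 10 N at most, some 2 mm down, lets go half-way, snaps shut by itself and stays; shut, it bottoms firmly on the pail. Pressing a shut one does no harm.
- section3_rim (a point): Top of the rim of lid section 3, at the middle of its length (about 85 mm, with slits of 3 mm to its neighbours) and of its 12 mm width, 84.5 mm from the lid's centre; moves with the section. 160 mm above the bench when shut, about 167 mm when standing up.
- section4 (a joint): How far lid section 4 stands up, in rad: 0 is snapped shut, 0.24 standing up. It rests only at these two. Pressed down on its rim it resists with about 10 N at most, some 2 mm down, lets go half-way, snaps shut by itself and stays; shut, it bottoms firmly on the pail. Pressing a shut one does no harm.
- section4_rim (a point): Top of the rim of lid section 4, at the middle of its length (about 85 mm, with slits of 3 mm to its neighbours) and of its 12 mm width, 84.5 mm from the lid's centre; moves with the section. 160 mm above the bench when shut, about 167 mm when standing up.
- section5 (a joint): How far lid section 5 stands up, in rad: 0 is snapped shut, 0.24 standing up. It rests only at these two. Pressed down on its rim it resists with about 10 N at most, some 2 mm down, lets go half-way, snaps shut by itself and stays; shut, it bottoms firmly on the pail. Pressing a shut one does no harm.
- section5_rim (a point): Top of the rim of lid section 5, at the middle of its length (about 85 mm, with slits of 3 mm to its neighbours) and of its 12 mm width, 84.5 mm from the lid's centre; moves with the section. 160 mm above the bench when shut, about 167 mm when standing up.
- jug: Loose steel jug with a side handle, 100 mm across, 120 mm tall, empty. A bystander. Origin at the centre of its underside.
- cap_bowl: Loose low steel bowl with some crown caps in it, 112 mm across, 40 mm tall. A bystander. Origin at the centre of its underside.
- jar: Loose glass jar with a screw cap, 72 mm across, 90 mm tall. A bystander. Origin at the centre of its underside.
- bung: Loose black rubber fermenter bung, 62 mm across the top, 38 mm tall. A bystander. Origin at the centre of its underside.
- bottle0: Loose brown stubby beer bottle, full and capped, 65 mm across, 175 mm tall. A bystander. Origin at the centre of its underside.
- bottle1: Another such bottle. A bystander. Origin at the centre of its underside.
- bottle2: Another such bottle. A bystander. Origin at the centre of its underside.

How it is judged (in metres and radians):
At the end, for the whole second after the job is handed in: All six lid sections are snapped shut (each under 0.04 rad, that is its rim within about 1.3 mm of fully down) and stay so with the hand off; the pail stands upright (tilt under 0.05 rad), at rest, within 30 mm of where it stood (value of joint each of section0, section1, section2, section3, section4, section5 below 0.04 rad and distance of pail from where it was at the start of the episode below 0.03 m and angle between pail's own z axis and vertical below 0.05 rad and linear speed of pail below 0.02 m/s); the robot touches nothing.
It fails at once if the pail is lifted or tipped (height (world z) of pail above 0.012 m or angle between pail's own z axis and vertical above 0.15 rad).
It fails at once if the pail is pushed more than 30 mm from where it stood (distance of pail from where it was at the start of the episode above 0.03 m).
It fails at once if a bystander (jug, bowl of caps, jar, bung) is moved or lifted more than 30 mm (distance of any of jug, cap_bowl, jar, bung from where it was at the start of the episode above 0.03 m).
It fails at once if a bottle is moved or lifted more than 30 mm, or tipped over (distance of any of bottle0, bottle1, bottle2 from where it was at the start of the episode above 0.03 m or angle between any of bottle0, bottle1, bottle2's own z axis and vertical above 0.3 rad).
It also fails if it takes over 54 s, if anything falls off the work surface, if the arm or the gripper's body presses on something with over 40 N, if the wrist force passes 120 N, or if a joint passes its speed limit or range.

## Working session

There is one attempt and no reset: what is moved stays moved. The work goes in short steps, Python scripts to look and compute and a tool call to move; the robot and the scene stay as the last step left them, time stands still between calls to the robot, and variables do not carry over. Pictures are saved under pics/ and viewed, and the job is handed in when it is done.

Besides the shell and the picture viewer there is one more tool, called as name(argument=value, ...), one argument or row to a line, values as JSON. carry_out: Moves the arm, as the interface text tells. Its arguments: {"type":"object","properties":{"increments":{"type":"array"},"grip_force":{"type":"number"}},"required":["increments"]}

```bash
mkdir -p pics
python3 - <<'E'
from cell import env
import cv2,numpy as np
o=env.get_obs()
for k in o: print(k,np.round(o[k],4))
for n in("scene","top","wrist"):
    p,d=env.read_camera(n); cv2.imwrite(f"pics/{n}0.png",p[:,:,::-1]); np.save(f"pics/{n}0.npy",d)
    c=env.get_calibration(n)
    for k in c: print(n,k,np.round(c[k],4).tolist())
E
```

```text
time_s 0.0
qpos [-69.8956  18.4389  -4.0159  83.1744   1.2939  78.5405  -3.2606]
joint_velocities [-0.004  -0.0115  0.0118  0.0839 -0.0882  0.0763  0.0378]
effort [ 0.00000e+00 -4.91278e+01 -4.03600e-01 -3.12531e+01 -6.38000e-02
  4.39000e-02  2.00000e-04]
tool_pos [0.2148 0.6133 0.4037]
tool_rot [1.799955e+02 1.086000e-01 7.070480e+01]
force [-0.6837 -0.0749 -0.5512]
wrist_torque [ 0.0291 -0.0075 -0.0038]
grip_width 0.087
scene K [[349.2365, 0.0, 251.7328], [0.0, 349.2365, 190.1183], [0.0, 0.0, 1.0]]
scene camera_from_world [[0.4497, 0.8929, 0.0225, -0.2771], [0.5626, -0.2636, -0.7836, -0.2526], [-0.6938, 0.365, -0.6208, 1.5194], [0.0, 0.0, 0.0, 1.0]]
top K [[427.5777, 0.0, 250.0333], [0.0, 427.5777, 193.9136], [0.0, 0.0, 1.0]]
top camera_from_world [[0.0195, -0.9996, -0.0209, 0.0086], [-0.9953, -0.0174, -0.0951, 0.603], [0.0947, 0.0227, -0.9952, 1.1137], [0.0, 0.0, 0.0, 1.0]]
wrist K [[270.1942, 0.0, 252.9122], [0.0, 270.1942, 192.7786], [0.0, 0.0, 1.0]]
wrist T_tool_cam [[1.0, 0.0008, -0.0015, -0.0001], [-0.0004, 0.9609, 0.2768, -0.0753], [0.0017, -0.2768, 0.9609, 0.0199], [0.0, 0.0, 0.0, 1.0]]
```

View pics/scene0.png

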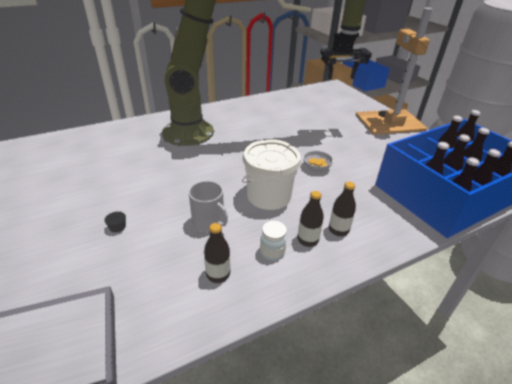

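View pics/top0.png

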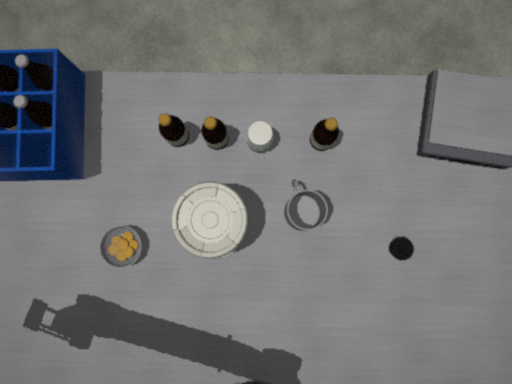

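View pics/wrist0.png

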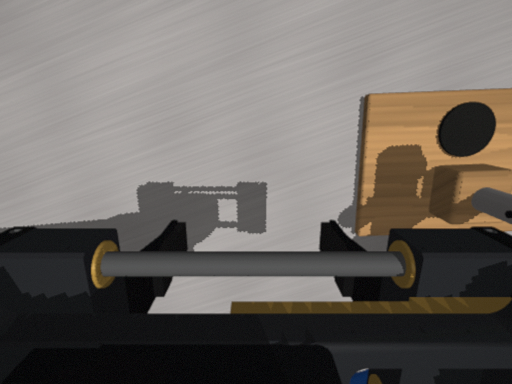

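The top view shows the pail lid around (210,220), the bowl at (122,246), bottles at (173,130), (214,133) and (325,134), the jar at (260,135) and the jug at (306,209). Next I measure the lid.

```bash
cat > h.py <<'E'
import cv2,numpy as np
from cell import env
def ray(n,uv,z):
    c=env.get_calibration(n);K=c["K"];T=np.array(c["camera_from_world"]);R=T[:3,:3];o=-R.T@T[:3,3]
    r=R.T@np.linalg.inv(K)@np.array([uv[0],uv[1],1.]);return o+r*(z-o[2])/r[2]
def cloud(n,d):
    c=env.get_calibration(n);K=np.array(c["K"]);T=np.array(c["camera_from_world"])
    v,u=np.indices(d.shape);P=np.stack([(u-K[0,2])/K[0,0]*d,(v-K[1,2])/K[1,1]*d,d],-1)
    return (P-T[:3,3])@T[:3,:3]
E
python3 - <<'E'
from h import *
p=cv2.imread("pics/top0.png");d=np.load("pics/top0.npy");W=cloud("top",d)
hsv=cv2.cvtColor(p,cv2.COLOR_BGR2HSV)
m=((W[...,2]>.14)&(d>0)).astype(np.uint8); 
n,l,s,c=cv2.connectedComponentsWithStats(m)
for i in range(1,n):
    if s[i,4]>40: print(i,s[i],c[i],ray("top",c[i],.165), W[l==i].mean(0))
k=l[220,210]; mm=(l==k).astype(np.uint8)
cs=max(cv2.findContours(mm,0,1)[0],key=len); (u,v),r=cv2.minEnclosingCircle(cs);e=cv2.fitEllipse(cs);print(u,v,r,e)
for z in(.16,.167):print(ray("top",e[0],z))
pts=W[l==k];print(np.percentile(pts[:,0],[0.5,99.5]),np.percentile(pts[:,1],[.5,99.5]))
C=ray("top",e[0],.165)
q=np.hypot(W[...,0]-C[0],W[...,1]-C[1]);a=np.degrees(np.arctan2(W[...,1]-C[1],W[...,0]-C[0]))%360
print("mid",np.median(W[q<.04][:,2]))
for t in range(0,360,10):
    s=(q>.08)&(q<.089)&(abs((a-t+180)%360-180)<5);print(t,s.sum(),round(float(np.median(W[s][:,2])),4),end=' | ')
big=cv2.resize(p[170:270,160:260],(600,600),interpolation=cv2.INTER_CUBIC);cv2.imwrite("pics/lid0.png",big)
# bystander heights
m=((W[...,2]>.03)&(d>0)).astype(np.uint8);n,l,s,c=cv2.connectedComponentsWithStats(m)
print()
for i in range(1,n):
    if s[i,4]>60: P=W[l==i];print(c[i].round(),P.min(0).round(3),P.max(0).round(3))
E
```

```text
1 [   0   48   64  125 3963] [ 37.36613677 102.00656069] [0.8048429  0.53731659 0.165     ] [0.80446213 0.53606519 0.16702328]
2 [  0  64  15  24 278] [ 5.88489209 75.18345324] [0.87109237 0.61971406 0.165     ] [0.8738656  0.62433075 0.1574927 ]
3 [  0 102  14  23 254] [  5.43700787 112.58267717] [0.77754678 0.61383675 0.165     ] [0.78015145 0.61953599 0.15569341]
4 [159 113  15  16 186] [166.05376344 120.55913978] [0.76320412 0.22180861 0.165     ] [0.76257273 0.22127808 0.16708493]
5 [204 116  15  16 177] [211.12429379 123.56497175] [0.75735477 0.1131385  0.165     ] [0.75665756 0.11281785 0.1673866 ]
6 [323 117  15  16 179] [330.3575419  124.62011173] [ 0.75876606 -0.1712586   0.165     ] [ 0.75791265 -0.17071972  0.16800058]
7 [ 172  181   77   77 4646] [210.28196298 219.14851485] [0.52877666 0.10867311 0.165     ] [0.52929447 0.10978501 0.15588421]
210.2914276123047 219.10594177246094 38.77240753173828 ((210.19215393066406, 219.0706024169922), (75.75818634033203, 76.44197082519531), 48.74757766723633)
[0.52912706 0.10946389 0.16      ]
[0.52888622 0.1086593  0.167     ]
[0.443
[... 475 characters left out ...]
0.1669 | 270 27 0.1652 | 280 25 0.1651 | 290 25 0.1646 | 300 23 0.1657 | 310 22 0.1672 | 320 23 0.1676 | 330 22 0.1668 | 340 24 0.1663 | 350 21 0.1662 | 
[ 39. 113.] [0.631 0.481 0.03 ] [0.941 0.698 0.239]
[468. 118.] [ 0.685 -0.662  0.03 ] [ 0.943 -0.429  0.07 ]
[173. 129.] [0.733 0.191 0.031] [0.792 0.252 0.179]
[215. 132.] [0.727 0.082 0.03 ] [0.785 0.145 0.179]
[325. 133.] [ 0.728 -0.202  0.03 ] [ 0.788 -0.14   0.179]
[260. 136.] [ 0.72  -0.039  0.03 ] [0.787 0.03  0.097]
[307. 205.] [ 0.511 -0.172  0.03 ] [ 0.639 -0.073  0.126]
[211. 219.] [0.435 0.017 0.043] [0.621 0.2   0.173]
[115. 247.] [0.403 0.303 0.03 ] [0.513 0.414 0.046]
[402. 248.] [ 0.439 -0.407  0.03 ] [ 0.496 -0.349  0.045]
```

View pics/lid0.png

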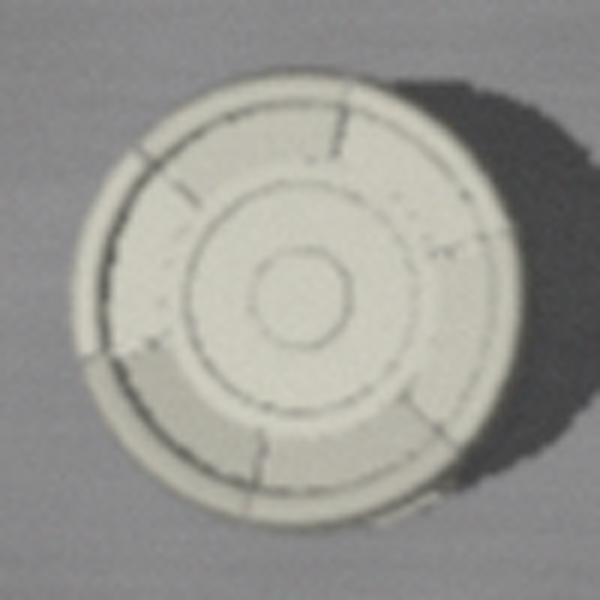

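The slits lie at about 48, 108, 168, 228, 288 and 348°, so the section middles are at 18, 78, 138, 198, 258 and 318°. Only the 78° section is down, with its rim at 161 mm against 165–168 mm elsewhere. The lid centre is about (0.5285, 0.109). I'll shut the fingers and move above the 78° section.

carry_out(
  increments=[
    [0.01,-0.012,0,0,1],
    [0.03,-0.04,0,0,1],
    [0.055,-0.07,0,0,1],
    [0.08,-0.102,0,0,1],
    [0.105,-0.134,0,0,1],
    [0.13,-0.165,0,0,1],
    [0.155,-0.197,0,0,1],
    [0.18,-0.229,0,0,1],
    [0.205,-0.261,0,0,1],
    [0.23,-0.293,0,0,1],
    [0.255,-0.324,0,0,1],
    [0.28,-0.356,0,0,1],
    [0.305,-0.388,0,0,1],
    [0.322,-0.41,0,0,1],
    [0.331,-0.421,0,0,1],
    [0.331,-0.421,0,0,1],
    [0.331,-0.421,-0.02,0,1],
    [0.331,-0.421,-0.02,0,1],
    [0.331,-0.421,-0.02,0,1],
  ],
  grip_force=20,
)

```text
time_s: 2.05
tool_pos: [0.5448, 0.194, 0.3846]
tool_rot: [-179.9, 0.0, 70.9]
force: [-0.7, -0.1, 0.5]
grip_width: 0.0003
```

Run:
```python
from h import *
o=env.get_obs()
print({k:np.round(o[k],4).tolist() for k in("time_s","tool_pos","tool_rot","force","grip_width","qpos")})
for n in("scene","wrist"):
    p,d=env.read_camera(n); cv2.imwrite(f"pics/{n}1.png",p[:,:,::-1])
```

```text
{'time_s': 2.05, 'tool_pos': [0.5448, 0.194, 0.3846], 'tool_rot': [-179.9174, 0.0134, 70.8534], 'force': [-0.6611, -0.0933, 0.4685], 'grip_width': 0.0003, 'qpos': [-36.8288, 10.3066, 16.5495, 95.8721, -3.0781, 74.3334, 51.157]}
```

View pics/wrist1.png

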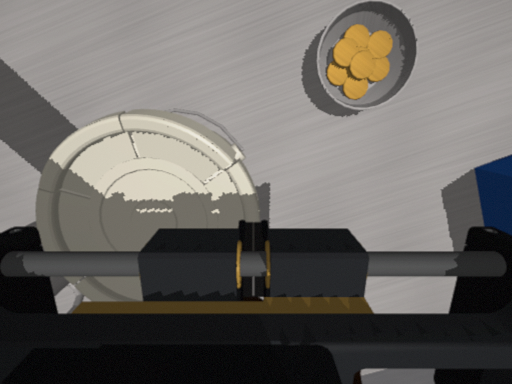

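View pics/scene1.png

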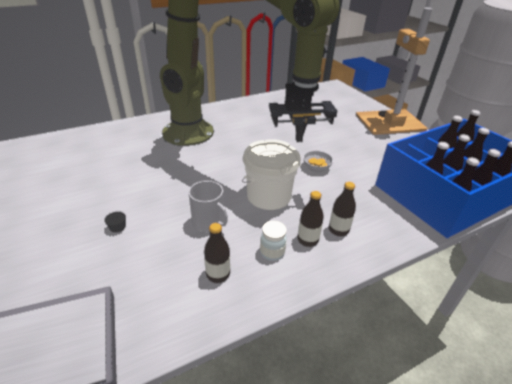

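The fingers are shut. The wrist view shows the lid around (140,205), the bail at (215,125) and the fingertips just at the rim edge near (253,270). I'll press the already-shut section first, to check the height.

carry_out(
  increments=[
    [0,0,-0.01,0,1],
    [0,0,-0.02,0,1],
    [0,0,-0.028,0,1],
    [0,0,-0.034,0,1],
    [0,0,-0.038,0,1],
    [0,0,-0.041,0,1],
    [0,0,-0.043,0,1],
    [0,0,-0.044,0,1],
    [0,0,-0.044,0,1],
  ],
)

```text
time_s: 3.05
tool_pos: [0.5458, 0.1925, 0.3423]
tool_rot: [180.0, -0.1, 70.7]
force: [-2.4, -0.5, 7.4]
grip_width: 0.0007
```

7 N at a tip height of 160 mm, as it should be, so the section is shut. Next is the 18° section.

carry_out(
  increments=[
    [0,0,0.015,0,1],
    [0,0,0.03,0,1],
    [0.02,-0.018,0.03,0,1],
    [0.042,-0.038,0.03,0,1],
    [0.063,-0.057,0.03,0,1],
    [0.063,-0.057,0.03,0,1],
    [0.063,-0.057,0.02,0,1],
    [0.063,-0.057,0.012,0,1],
    [0.063,-0.057,0.008,0,1],
    [0.063,-0.057,0.006,0,1],
    [0.063,-0.057,0.004,0,1],
    [0.063,-0.057,0.002,0,1],
    [0.063,-0.057,0,0,1],
    [0.063,-0.057,-0.001,0,1],
    [0.063,-0.057,-0.001,0,1],
    [0.063,-0.057,-0.001,0,1],
  ],
)

```text
time_s: 4.65
tool_pos: [0.6087, 0.1357, 0.342]
tool_rot: [180.0, -0.1, 70.7]
force: [-2.7, 0.9, 11.7]
grip_width: 0.0007
```

carry_out(
  increments=[
    [0,0,0.015,0,1],
    [0,0,0.03,0,1],
    [-0.006,-0.028,0.03,0,1],
    [-0.012,-0.056,0.03,0,1],
    [-0.017,-0.083,0.03,0,1],
    [-0.017,-0.083,0.03,0,1],
    [-0.017,-0.083,0.02,0,1],
    [-0.017,-0.083,0.012,0,1],
    [-0.017,-0.083,0.008,0,1],
    [-0.017,-0.083,0.006,0,1],
    [-0.017,-0.083,0.004,0,1],
    [-0.017,-0.083,0.002,0,1],
    [-0.017,-0.083,0.001,0,1],
    [-0.017,-0.083,0,0,1],
    [-0.017,-0.083,0,0,1],
    [-0.017,-0.083,0,0,1],
  ],
)

```text
time_s: 6.25
tool_pos: [0.5919, 0.0528, 0.342]
tool_rot: [180.0, -0.1, 70.7]
force: [-3.8, -0.8, 12.4]
grip_width: 0.0003
```

carry_out(
  increments=[
    [0,0,0.015,0,1],
    [0,0,0.03,0,1],
    [-0.028,-0.009,0.03,0,1],
    [-0.055,-0.018,0.03,0,1],
    [-0.081,-0.026,0.03,0,1],
    [-0.081,-0.026,0.03,0,1],
    [-0.081,-0.026,0.02,0,1],
    [-0.081,-0.026,0.012,0,1],
    [-0.081,-0.026,0.008,0,1],
    [-0.081,-0.026,0.006,0,1],
    [-0.081,-0.026,0.004,0,1],
    [-0.081,-0.026,0.002,0,1],
    [-0.081,-0.026,0.001,0,1],
    [-0.081,-0.026,0,0,1],
    [-0.081,-0.026,0,0,1],
    [-0.081,-0.026,0,0,1],
  ],
)

```text
time_s: 7.85
tool_pos: [0.511, 0.0263, 0.3419]
tool_rot: [180.0, -0.1, 70.7]
force: [-4.1, -2.4, 12.0]
grip_width: 0.0006
```

carry_out(
  increments=[
    [0,0,0.015,0,1],
    [0,0,0.03,0,1],
    [-0.021,0.019,0.03,0,1],
    [-0.042,0.038,0.03,0,1],
    [-0.063,0.057,0.03,0,1],
    [-0.063,0.057,0.03,0,1],
    [-0.063,0.057,0.02,0,1],
    [-0.063,0.057,0.012,0,1],
    [-0.063,0.057,0.008,0,1],
    [-0.063,0.057,0.006,0,1],
    [-0.063,0.057,0.004,0,1],
    [-0.063,0.057,0.002,0,1],
    [-0.063,0.057,0.001,0,1],
    [-0.063,0.057,0,0,1],
    [-0.063,0.057,0,0,1],
    [-0.063,0.057,0,0,1],
  ],
)

```text
time_s: 9.45
tool_pos: [0.448, 0.083, 0.3419]
tool_rot: [180.0, -0.0, 70.7]
force: [-5.8, -2.8, 14.9]
grip_width: 0.0005
```

carry_out(
  increments=[
    [0,0,0.015,0,1],
    [0,0,0.03,0,1],
    [0.006,0.028,0.03,0,1],
    [0.012,0.056,0.03,0,1],
    [0.017,0.083,0.03,0,1],
    [0.017,0.083,0.03,0,1],
    [0.017,0.083,0.02,0,1],
    [0.017,0.083,0.012,0,1],
    [0.017,0.083,0.008,0,1],
    [0.017,0.083,0.006,0,1],
    [0.017,0.083,0.004,0,1],
    [0.017,0.083,0.002,0,1],
    [0.017,0.083,0.001,0,1],
    [0.017,0.083,0,0,1],
    [0.017,0.083,0,0,1],
    [0.017,0.083,0,0,1],
  ],
)

```text
time_s: 11.05
tool_pos: [0.4649, 0.166, 0.3419]
tool_rot: [180.0, -0.0, 70.7]
force: [-6.1, -1.8, 13.6]
grip_width: 0.0004
```

All six were pressed to a tip height of 160 mm. I'll raise the hand and move it aside over clear bench, then check with the cameras.

carry_out(
  increments=[
    [0,0,0.015,0,1],
    [0,0,0.04,0,1],
    [0,0,0.07,0,1],
    [0,0,0.09,0,1],
    [-0.02,0.03,0.09,0,1],
    [-0.045,0.07,0.09,0,1],
    [-0.07,0.11,0.09,0,1],
    [-0.09,0.15,0.09,0,1],
    [-0.11,0.19,0.09,0,1],
    [-0.13,0.23,0.09,0,1],
    [-0.15,0.27,0.09,0,1],
    [-0.16,0.3,0.09,0,1],
    [-0.16,0.3,0.09,0,1],
    [-0.16,0.3,0.09,0,1],
    [-0.16,0.3,0.09,0,1],
  ],
)

```text
time_s: 12.55
tool_pos: [0.306, 0.4653, 0.4296]
tool_rot: [179.9, 0.0, 70.6]
force: [-0.2, -0.6, 0.2]
grip_width: 0.0006
```

Run:
```python
from h import *
o=env.get_obs();print({k:np.round(o[k],3).tolist() for k in("time_s","tool_pos","force")})
ds=[]
for i in range(3):
    p,d=env.read_camera("top");ds.append(d)
d=np.median(ds,0);p=p[:,:,::-1];cv2.imwrite("pics/top2.png",p);W=cloud("top",d)
cv2.imwrite("pics/lid2.png",cv2.resize(p[170:270,160:260],(600,600),interpolation=cv2.INTER_CUBIC))
m=((W[...,2]>.14)&(d>0)).astype(np.uint8);n,l,s,c=cv2.connectedComponentsWithStats(m);k=l[220,210]
e=cv2.fitEllipse(max(cv2.findContours((l==k).astype(np.uint8),0,1)[0],key=len));C=ray("top",e[0],.16);print(e,C)
d0=np.load("pics/top0.npy");W0=cloud("top",d0)
for X in(W0,W):
    q=np.hypot(X[...,0]-C[0],X[...,1]-C[1]);a=np.degrees(np.arctan2(X[...,1]-C[1],X[...,0]-C[0]))%360
    print([(t,round(float(np.median(X[(q>.079)&(q<.09)&(abs((a-t+180)%360-180)<22)][:,2])),4)) for t in(18,78,138,198,258,318)])
m=((W[...,2]>.03)&(d>0)).astype(np.uint8);n,l,s,c=cv2.connectedComponentsWithStats(m)
for i in range(1,n):
    if s[i,4]>60: P=W[l==i];print(c[i].round(),P.min(0).round(3),P.max(0).round(3))
```

```text
{'time_s': 12.55, 'tool_pos': [0.306, 0.465, 0.43], 'force': [-0.16, -0.612, 0.225]}
((210.0857696533203, 219.13246154785156), (75.04541015625, 76.03163146972656), 38.04959487915039) [0.52897687 0.10971082 0.16      ]
[(18, 0.1672), (78, 0.1617), (138, 0.1674), (198, 0.1669), (258, 0.166), (318, 0.167)]
[(18, 0.1612), (78, 0.1614), (138, 0.1613), (198, 0.1612), (258, 0.1609), (318, 0.1612)]
[ 39. 113.] [0.632 0.481 0.03 ] [0.94  0.689 0.239]
[468. 118.] [ 0.685 -0.661  0.03 ] [ 0.943 -0.43   0.069]
[173. 129.] [0.733 0.191 0.031] [0.793 0.252 0.179]
[215. 132.] [0.727 0.082 0.03 ] [0.786 0.144 0.179]
[325. 133.] [ 0.729 -0.202  0.03 ] [ 0.787 -0.14   0.179]
[260. 136.] [ 0.72  -0.039  0.031] [0.786 0.03  0.095]
[307. 205.] [ 0.511 -0.171  0.03 ] [ 0.639 -0.073  0.124]
[211. 220.] [0.435 0.017 0.041] [0.62  0.2   0.165]
[116. 247.] [0.403 0.302 0.03 ] [0.513 0.412 0.046]
[402. 248.] [ 0.439 -0.408  0.03 ] [ 0.496 -0.349  0.044]
[ 26. 336.] [0.243 0.365 0.25 ] [0.354 0.492 0.43 ]
```

View pics/lid2.png

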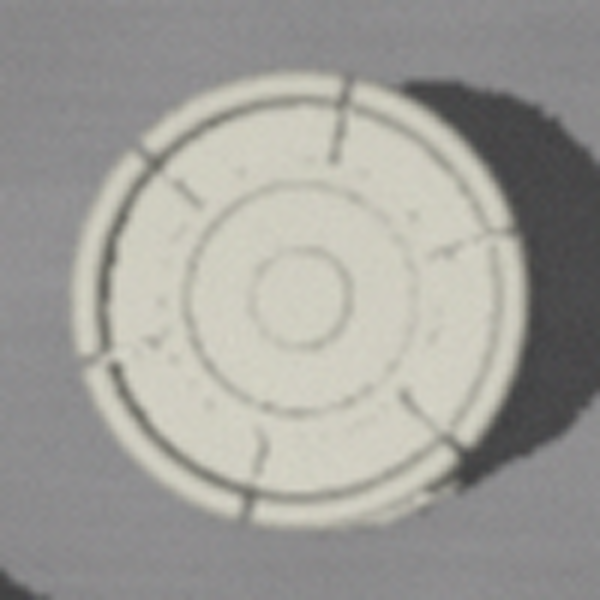

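View pics/top2.png

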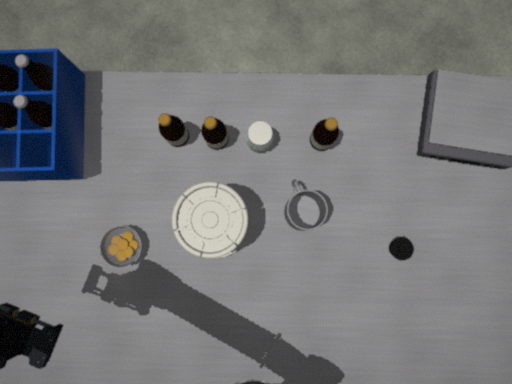

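All six rims now measure 161 mm, and the lid is evenly shaded with its slits evenly visible. The pail and the things around it are where they were, and the hand is clear at (25,335). I'm handing in.

```bash
python3 -c "
from cell import env
env.sign_off()"
```

```text
the job is handed in; nothing more can be done
```

All six lid sections are shut and the job is handed in. I pressed each one with the closed fingertips to a tip height of 160 mm; the arm felt 7–15 N upward at the bottom of each press. The section at 78° in the world frame was already down, so pressing it only checked the height.

- **Lid:** The last top-camera check put all six rims at 161 mm. Before pressing, five stood at 166–167 mm and one at 162 mm. The 1 mm above the nominal 160 mm is the same on all six and within the 2 mm calibration error.
- **Surroundings:** The pail's measured centre agrees with the first measurement to within about 1 mm. The bystanders and bottles show no movement beyond about 2 mm.
- **Hand and time:** The hand was clear of everything, with the force reading near zero. The robot's clock stood at about 12.7 s of the allowed 54 s.

No check failed or disagreed. `env.sign_off()` gives no verdict, so the result itself is unconfirmed.

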